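# Hand an order carrier over to the guarded pick-up rail

### The arm

A 7-joint arm with a two-finger parallel gripper is mounted at the origin on the work surface. World frame = base frame: x ahead of the robot, y to its left, z up, the work surface at z = 0. Lengths are in m, angles in rad, forces in N, time in s.
With the tool pointing down it reaches from about 0.425 to 0.95 m from the base axis. Payload 16.7 kg.
Tool frame: the origin (TCP) lies on the front face of the gripper's body, between the roots of the fingers; the fingertips stand 97 mm ahead of it and the grasp point (between the pads) lies ahead of it (ctrl.tcp_to_grasp is the x of the grasp point in the tool frame, in m); x points along the fingers, y is the direction in which the jaws open and shut, and the axes are right-handed (so a half turn about x gives the same grasp; the last joint's range is limited). The gripper opens to 94 mm and grips with 3 to 60 N. Pads are 16 mm wide; open, the fingers measure 119 mm over their backs; the gripper's body (75 mm by 177 mm) begins 78 mm behind the grasp point.
Start: joints at [-1.325, 0.426, 0.074, 1.606, -0.034, 1.111, -0.067], TCP at [0.26, 0.623, 0.303] pointing down, gripper open.
Joint ranges: [-2.85, 2.85], [-0.5, 2.14], [-1.23, 1.37], [0.21, 2.46], [-1.02, 4.16], [0.16, 2.05], [-2.73, 2.73]. Speed limits (rad/s): [1.89, 1.89, 2.39, 2.39, 3.01, 3.01, 3.01].

### API

Orientations are given as a unit quaternion [x, y, z, w].
In Python, from workcell import ctrl gives the robot as it stands.
- The arm moves only by the tool apply_moves, never from a script. Its arguments are lists of equal length, an entry for each row: "rot": the turn, a rotation vector about the tool's x, y, z in degrees, a list of three; "travel": the shift along the tool's x, y, z in mm, a list of three; "jaw": the closure, from 0 (fully open) to 1 (shut). A call has 1 to 8 rows; each row shifts and turns the commanded pose from where the row before left it, along the tool's axes as they then stand; what a row does not reach is not made up. A row lasts 1/8 s, in which the tool goes at most 62.5 mm and 10.7 degrees, less where a joint would pass 70% of its speed; a pose out of reach is approached as far as the arm can. A call with a gripper value outside its range is refused whole. The fingers move at their own pace and stop on an object; "grip_force" is the grip in N (left out, the last holds). Time passes only in rows, so rows that do not move let the fingers close. It gives the time, the measured TCP pose, the force and the opening at its end, in the units of the state.
- ctrl.read_state(): the state, without advancing time (a new reading comes with each control period).
- ctrl.get_image(name): name is "side" or "top"; returns (picture, depth): 480x640x3 uint8, blue, green, red; 480x640 float32, m along the optical axis (not along the pixel's ray), 0 where there is no reading.
- ctrl.camera_model(name): a dict with "fx", "fy", "cx", "cy" (pixels), "view" (4x4, takes a point from world to camera coordinates). Camera axes: x right, y down, z forward; pixel columns grow to the right and rows downward; lengths in m; the calibration is good to about 2 mm. A picture is of the moment at which its call begins. camera_model takes no time and is no camera call.
- ctrl.close_job(): hands the job in, once; it reports no verdict.
The state is a dict: "time": time; "joints": joint angles; "joint_vel": joint speeds; "tau": joint torques, N m; "position": TCP position; "tcp_rot": TCP orientation; "contact_force": force on the tool from outside, world axes, zero at the start; "ft_torque": the same for the moment, N m; "grip_width": finger opening in m.
Only numpy, scipy, OpenCV 4.12 (cv2) and the standard library are available. Lean on these libraries where they do the work, as an engineer would, in place of code of your own. Each camera call takes 0.05 s, during which the arm holds its last target.

### The job

Take the order carrier nearest the open end of the plain rail, lift it over that rail's end stops and park it in the wooden rest, tag plate down in the slot with its notch over the pin, and let go. Then take it again, bring it in over the guarded rail's end stops (the guards leave no room for fingers at the block's sides, so grip it front and back) and leave it hanging free inside, behind the stops and short of the carrier already there. Leave the other carriers, the cup and the milk jug where they are.

Things in the scene. Friction and masses are not known exactly. Their poses are not given: they have to be found in the camera images.
- carrier: The order carrier to move, nearest the plain rail's mouth (32 to 44 mm inside). 0.08 to 0.17 kg. Origin: stem axis, underside of the aluminium slide plate that rests on the bars; z up, y along the rail, x across. Slide plate 46 (x) x 30 (y) x 6 mm. Same either way round. The tag plate hangs below the bars, wider than their gap: it leaves only through the mouth, raised 10 to 40 mm.
- carrier_grip (a point): On the carrier, 34 mm above its origin: where to grip its dark wood block, 40 (x) x 24 (y) mm, from z = +6 to +52 mm above the origin. Axes as the carrier. On the plain rail grip the x faces (40 mm apart); the next carrier's block is 8 to 26 mm behind. For the guarded rail grip the y faces (24 mm apart).
- carrier_foot (a point): On the carrier, on the stem axis 123 mm below its origin: middle of the tag plate's lower edge. Axes as the carrier. Stem 8 mm diameter from the origin down to -53 mm; below it the aluminium tag plate, 60 wide (x), 6 thick (y), from -53 to -123 mm, with a notch 14 mm wide (x) and 16 deep in the middle of its lower edge.
- rail_a_mouth (a point): Open end of the plain rail: centre of the gap, level with the bars' tops, 180 mm above the table. Fixed. The rail runs 200 mm along this point's +y: two flat steel bars 16 wide, 8 thick, 20 mm apart (outer edges x = -26, +26). At the mouth each bar ends in a stop 10 mm high (y 0 to 5). A post closes the far end. Nothing stands beside or above the bars.
- rail_b_mouth (a point): Open end of the guarded rail: same point, height, bars and stops as the plain rail's, but it runs 200 mm along this point's -y (stops at y 0 to -5 mm). Fixed. A guard plate stands along each side for its full length: inner faces at x = -27 and +27 mm, tops 45 mm above the bars. carrier_b2 hangs in it near y = -170 mm.
- rest_seat (a point): Floor of the rest's slot at the foot of its pin, 15 mm above the table. Fixed. Slot along this point's x, 80 mm long, 9 wide, between wood cheeks 10 thick, 50 high above here; flared metal lips up to 60. Pin in the middle, upright, 8 mm diameter, 12 high. Parked: plate on this floor, notch over the pin, carrier_foot at this point, x axes parallel either way round.
- carrier_a2: Bystander carrier, same shape and frame as carrier, hanging second on the plain rail. Leave it there (more than 30 mm of movement of its origin spoils the job).
- carrier_a3: Bystander carrier, same shape and frame as carrier, hanging third on the plain rail. Leave it there (more than 30 mm of movement of its origin spoils the job).
- carrier_b2: Bystander carrier, same shape and frame as carrier, hanging deep in the guarded rail, about 170 mm from its mouth. Leave it there (more than 30 mm of movement of its origin spoils the job).
- tamper_mat: Bystander, fixed: black mat 100 x 90 mm with a steel tamper standing on it, 84 mm high. Origin: underside centre. It and the rest may stand in each other's place.
- cup: Bystander, loose: white mug, 80 mm diameter, 65 high. Origin: underside centre.
- milk_jug: Bystander, loose: steel jug, 84 mm diameter, 100 high. Origin: underside centre.
Mind the look-alikes: they are no part of the job. What is shaped like the carrier but pink is not meant.

How it is judged:
On the way:
1. the carrier stands in the rest: tag plate on the slot's floor, notch over the pin, let go (its foot within 6 mm of the seat, upright within 0.12 rad) (distance between carrier_foot and rest_seat below 0.006 m and angle between carrier's own z axis and vertical below 0.12 rad and contact force between the fingers and carrier below 0.05 N), for 0.2 s.
At the end, for the whole second after the job is handed in: The carrier hangs on the guarded rail: slide plate resting on both bars (height within 3 mm, centred within 7 mm across), stem axis 18 to 150 mm inside the mouth, upright within 0.1 rad, let go and at rest (y of carrier in the frame of rail_b_mouth between -0.15 and -0.018 m and x of carrier in the frame of rail_b_mouth between -0.007 and 0.007 m and z of carrier in the frame of rail_b_mouth between -0.003 and 0.003 m and angle between carrier's own z axis and vertical below 0.1 rad and linear speed of carrier below 0.02 m/s and contact force between the fingers and carrier below 0.05 N); the robot touches nothing.
It fails at once if another carrier (carrier_a2) is moved more than 30 mm (distance of carrier_a2 from where it was at the start of the episode above 0.03 m).
It fails at once if another carrier (carrier_a3) is moved more than 30 mm (distance of carrier_a3 from where it was at the start of the episode above 0.03 m).
It fails at once if another carrier (carrier_b2) is moved more than 30 mm (distance of carrier_b2 from where it was at the start of the episode above 0.03 m).
It fails at once if the cup is moved more than 30 mm (distance of cup from where it was at the start of the episode above 0.03 m).
It fails at once if the milk_jug is moved more than 30 mm (distance of milk_jug from where it was at the start of the episode above 0.03 m).
It also fails if it takes over 61 s, if anything falls off the work surface, if the arm or the gripper's body presses on something with over 40 N, if the wrist force passes 120 N, or if a joint passes its speed limit or range.

## Working session

There is one attempt and no reset: what is moved stays moved. The work goes in short steps, Python scripts to look and compute and a tool call to move; the robot and the scene stay as the last step left them, time stands still between calls to the robot, and variables do not carry over. Pictures are saved under pics/ and viewed, and the job is handed in when it is done.

Besides the shell and the picture viewer there is one more tool, called after "Emit:" as name(argument=value, ...) on one line, values as JSON. apply_moves: Moves the arm, as the interface text tells. Its arguments: {"type":"object","properties":{"rot":{"type":"array"},"travel":{"type":"array"},"jaw":{"type":"array"},"grip_force":{"type":"number"}},"required":["rot","travel","jaw"]}

```bash
mkdir -p pics; ls; cat > h.py <<'E'
import numpy as np,cv2
from workcell import ctrl
from scipy.spatial.transform import Rotation as R
def snap(n,f):
    im,d=ctrl.get_image(n); cv2.imwrite(f'pics/{f}.png',im); np.savez(f'pics/{f}.npz',im=im,d=d); return im,d
def pts(n,d):
    m=ctrl.camera_model(n); V=np.array(m['view']); v,u=np.mgrid[0:480,0:640]
    P=np.stack([(u-m['cx'])/m['fx']*d,(v-m['cy'])/m['fy']*d,d],-1)
    return (P-V[:3,3])@V[:3,:3]
def ray(n,u,v,z):
    m=ctrl.camera_model(n); V=np.array(m['view']); r=np.array([(u-m['cx'])/m['fx'],(v-m['cy'])/m['fy'],1])@V[:3,:3]
    c=-V[:3,:3].T@V[:3,3]; return c+r*(z-c[2])/r[2]
E
python3 - <<'E'
from h import *
for n in('side','top'):
    snap(n,n+'0'); m=ctrl.camera_model(n);print(m)
print(ctrl.read_state(),ctrl.tcp_to_grasp)
E
```

```text
pics
{'fx': 615.9849772038716, 'fy': 615.9849772038716, 'cx': 317.8660614262917, 'cy': 239.61192105330576, 'view': array([[ 0.99136393, -0.12956031, -0.02029022, -0.52834738],
       [-0.09566374, -0.60864204, -0.78765685,  0.16620098],
       [ 0.08969959,  0.78279563, -0.61577998,  1.49073343],
       [ 0.        ,  0.        ,  0.        ,  1.        ]])}
{'fx': 442.04773751816947, 'fy': 442.04773751816947, 'cx': 320.2319837706429, 'cy': 244.79696507679267, 'view': array([[-0.0240637 , -0.99904239,  0.03654084, -0.02168233],
       [-0.9856028 ,  0.0175894 , -0.16815982,  0.54988149],
       [ 0.16735606, -0.0400613 , -0.98508225,  0.93432243],
       [ 0.        ,  0.        ,  0.        ,  1.        ]])}
{'time': 0.1, 'joints': array([-1.32449179,  0.42664034,  0.07384853,  1.6065458 , -0.03413124,
        1.11080869, -0.06707471]), 'joint_vel': array([-0.0005492 ,  0.000793  ,  0.00028238, -0.00233761,  0.00148445,
        0.00071125, -0.00013895]), 'tau': array([ 8.91246891e-03, -9.37465310e+01,  3.67703542e+00, -4.55033720e+01,
       -4.85779939e-02,  1.69054657e-02,  1.71375036e-04]), 'position': array([0.26014412, 0.62254079, 0.30206363]), 'tcp_rot': array([ 0.13863257,  0.69336636, -0.13943137,  0.69324094]), 'contact_force': array([-0.27571395, -0.12570426, -0.44643964]), 'ft_torque': array([-0.01698414,  0.03958769,  0.05674058]), 'grip_width': 0.09364623308073783} 0.0784
```

View pics/side0.png

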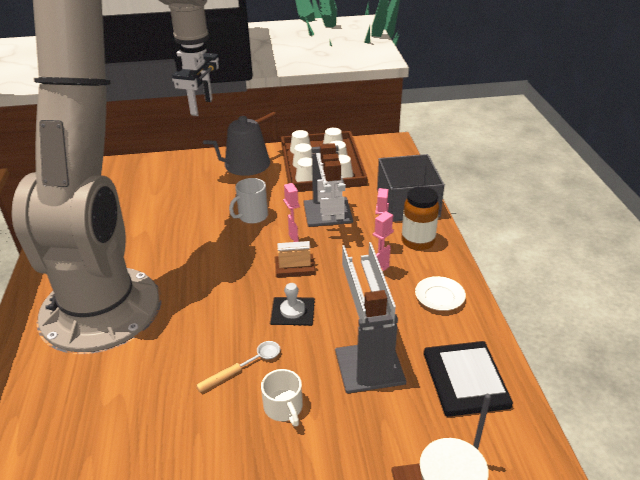

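View pics/top0.png

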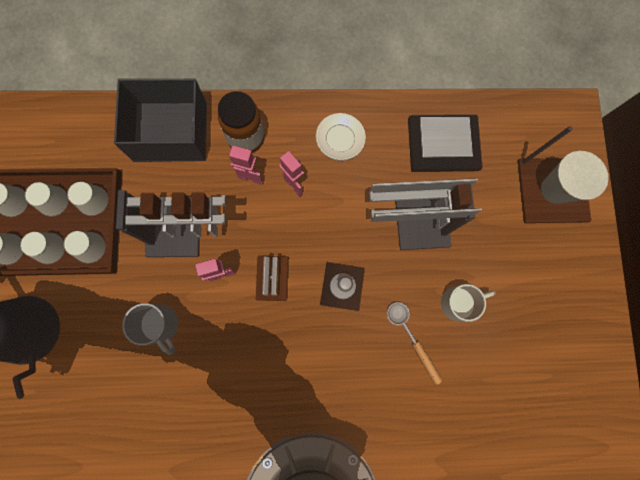

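```bash
python3 - <<'E'
from h import *
t=np.load('pics/top0.npz');im,d=t['im'],t['d']
c=cv2.resize(im[180:260,110:250],None,fx=5,fy=5,interpolation=cv2.INTER_CUBIC);cv2.imwrite('pics/c1.png',c)
c=cv2.resize(im[165:260,350:490],None,fx=5,fy=5,interpolation=cv2.INTER_CUBIC);cv2.imwrite('pics/c2.png',c)
c=cv2.resize(im[245:315,240:370],None,fx=5,fy=5,interpolation=cv2.INTER_CUBIC);cv2.imwrite('pics/c3.png',c)
s=np.load('pics/side0.npz')['im']
c=cv2.resize(s[130:280,260:410],None,fx=4,fy=4,interpolation=cv2.INTER_CUBIC);cv2.imwrite('pics/c4.png',c)
c=cv2.resize(s[235:395,320:420],None,fx=3.7,fy=3.7,interpolation=cv2.INTER_CUBIC);cv2.imwrite('pics/c5.png',c)
E
```

```text
(no output)
```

View pics/c1.png

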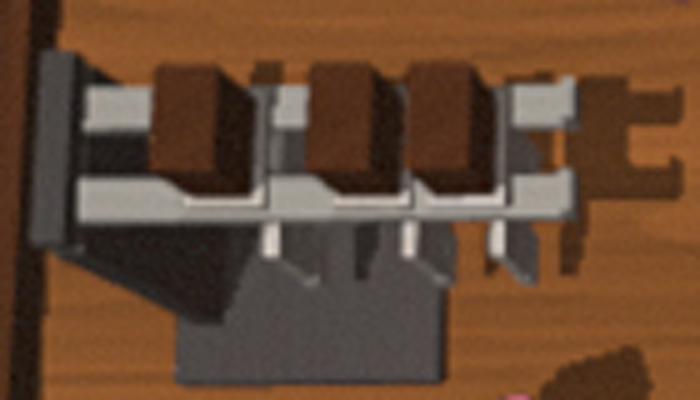

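View pics/c2.png

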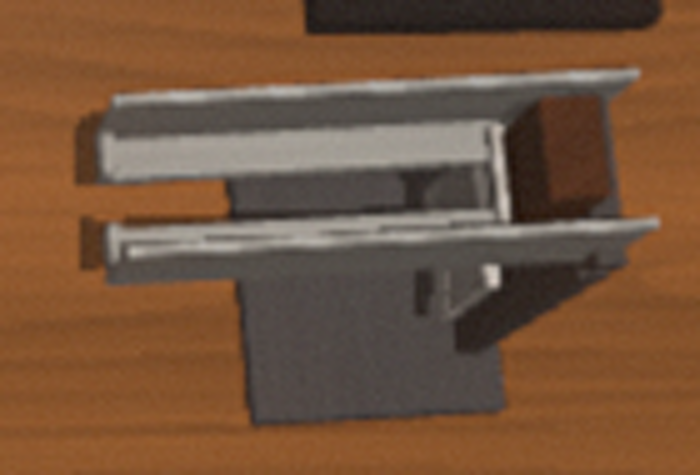

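View pics/c3.png

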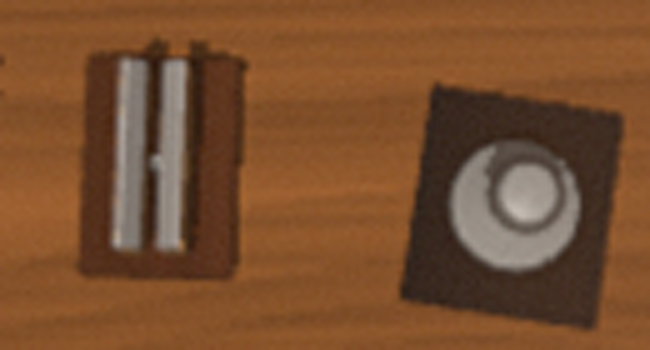

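View pics/c4.png

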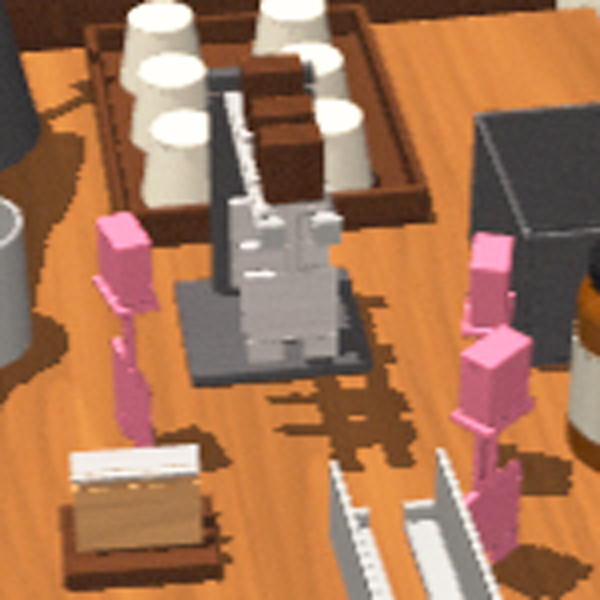

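View pics/c5.png

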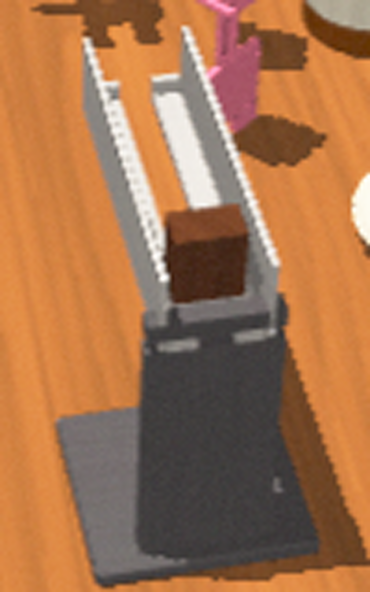

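Candidates: dark-wood carriers on the plain rail in the top view at (148,204), (180,204) and (198,204). The mouth is at (225,212), so (198,204) is the carrier. Not meant: the one at (462,196) in the guarded rail, and the pink look-alikes at (243,160), (291,168) and (210,269). The crop c1 confirms the block at (198,204) is dark brown and first from the stops. The rest is at (271,277).

```bash
cat > m.py <<'E'
from h import *
import sys
for n in('top','side'):
    t=np.load(f'pics/{n}0.npz');im,d=t['im'],t['d'];P=pts(n,d)
    hsv=cv2.cvtColor(im,cv2.COLOR_BGR2HSV)
    np.save(f'pics/P_{n}.npy',P)
    # wood block tops: dark brown, z high
    z=P[...,2]; 
    for name,box in dict(A=((110,250),(180,235)) if n=='top' else ((300,350),(135,235)),B=((350,490),(165,240)) if n=='top' else ((335,400),(240,330)),rest=((245,300),(245,310)) if n=='top' else ((265,325),(235,285))).items():
        (u0,u1),(v0,v1)=box
        Q=P[v0:v1,u0:u1].reshape(-1,3);b=im[v0:v1,u0:u1].reshape(-1,3).astype(int);ok=d[v0:v1,u0:u1].reshape(-1)>0
        h,e=np.histogram(Q[ok,2],bins=np.arange(-.01,.27,.005))
        print(n,name,[(round(float(x),3),int(c)) for x,c in zip(e,h) if c>15])
E
python3 m.py
```

```text
top A [(-0.01, 16), (-0.005, 1585), (0.0, 1512), (0.005, 113), (0.01, 249), (0.015, 65), (0.02, 60), (0.025, 166), (0.03, 99), (0.06, 27), (0.065, 31), (0.07, 27), (0.075, 30), (0.08, 33), (0.085, 34), (0.09, 35), (0.095, 40), (0.1, 42), (0.105, 42), (0.11, 42), (0.115, 52), (0.12, 63), (0.125, 93), (0.13, 25), (0.135, 21), (0.14, 22), (0.145, 18), (0.15, 28), (0.155, 17), (0.16, 29), (0.165, 23), (0.17, 95), (0.175, 474), (0.18, 475), (0.185, 268), (0.19, 325), (0.195, 76), (0.2, 67), (0.205, 59), (0.21, 81), (0.215, 69), (0.22, 66), (0.225, 181), (0.23, 749)]
top B [(-0.01, 17), (-0.005, 2207), (0.0, 2741), (0.005, 190), (0.01, 1065), (0.015, 175), (0.02, 221), (0.025, 75), (0.06, 19), (0.065, 25), (0.075, 23), (0.08, 30), (0.085, 23), (0.09, 26), (0.095, 28), (0.1, 23), (0.105, 18), (0.11, 31), (0.12, 26), (0.125, 44), (0.17, 72), (0.175, 531), (0.18, 589), (0.185, 192), (0.19, 242), (0.195, 159), (0.2, 146), (0.205, 149), (0.21, 174), (0.215, 174), (0.22, 346), (0.225, 283), (0.23, 242)]
top rest [(-0.005, 1072), (0.0, 1094), (0.01, 467), (0.015, 413), (0.025, 16), (0.06, 49), (0
[... 499 characters left out ...]
, 36), (0.2, 33), (0.205, 31), (0.21, 48), (0.215, 53), (0.22, 59), (0.225, 90), (0.23, 217), (0.235, 31)]
side B [(-0.005, 930), (0.0, 1864), (0.005, 129), (0.02, 18), (0.025, 16), (0.03, 18), (0.035, 18), (0.04, 21), (0.045, 26), (0.055, 20), (0.06, 21), (0.065, 26), (0.07, 25), (0.165, 27), (0.17, 104), (0.175, 218), (0.18, 400), (0.185, 205), (0.19, 295), (0.195, 169), (0.2, 124), (0.205, 130), (0.21, 149), (0.215, 135), (0.22, 230), (0.225, 245), (0.23, 174)]
side rest [(-0.005, 551), (0.0, 1079), (0.005, 161), (0.01, 148), (0.015, 248), (0.02, 64), (0.025, 53), (0.03, 51), (0.035, 48), (0.04, 61), (0.045, 48), (0.05, 43), (0.055, 50), (0.06, 83), (0.065, 126), (0.07, 105), (0.075, 54)]
```

```bash
cat > m2.py <<'E'
from h import *
def rect(Q):
    r=cv2.minAreaRect((Q[:,:2]*1000).astype(np.float32)); return np.round(r[0],1),np.round(r[1],1),round(r[2],1)
for n in('top','side'):
    t=np.load(f'pics/{n}0.npz');im,d=t['im'],t['d'];P=np.load(f'pics/P_{n}.npy')
    z=P[...,2];hsv=cv2.cvtColor(im,cv2.COLOR_BGR2HSV)
    brown=(hsv[...,1]>110)&(hsv[...,2]<140)&((hsv[...,0]<20)|(hsv[...,0]>170))
    M=((z>.224)&(z<.242)&brown).astype(np.uint8)
    k,l,s,c=cv2.connectedComponentsWithStats(M)
    for i in range(1,k):
        if s[i,4]>25:
            Q=P[l==i];print(n,'block',s[i],c[i].round(1),Q.mean(0).round(4),rect(Q))
    # metal near rail heights: grey
    grey=(hsv[...,1]<60)&(d>0)
    for nm,lo,hi,xl,yl in (('barA',.172,.187,(.5,.75),(.15,.5)),('stopsA',.1865,.197,(.5,.75),(.15,.5)),('barB',.172,.187,(.5,.75),(-.45,-.05)),('stopB',.1865,.197,(.5,.75),(-.2,-.05)),('guardB',.219,.23,(.5,.8),(-.45,-.05)),('lips',.06,.085,(.4,.6),(0,.2))):
        m=grey&(z>lo)&(z<hi)&(P[...,0]>xl[0])&(P[...,0]<xl[1])&(P[...,1]>yl[0])&(P[...,1]<yl[1])
        k,l,s,c=cv2.connectedComponentsWithStats(m.astype(np.uint8))
        for i in range(1,k):
            if s[i,4]>12:
                Q=P[l==i];print(n,nm,s[i],c[i].round(1),Q.mean(0).round(4),rect(Q))
E
python3 m2.py
```

```text
top block [457 184  15  22 281] [463.8 194.6] [ 0.6076 -0.2943  0.2315] (array([ 609.1, -295.1]), array([40. , 22.9]), 2.8)
top block [140 193  16  22 311] [147.2 203.5] [0.599  0.2839 0.2313] (array([599.5, 284.5]), array([24.3, 40. ]), 88.7)
top block [171 193  15  22 311] [178.2 203.6] [0.598  0.2287 0.2313] (array([599.3, 229.7]), array([24.2, 39.4]), 89.0)
top block [191 192  15  23 314] [197.9 203. ] [0.5986 0.1937 0.2312] (array([599.6, 194.7]), array([40.5, 25.5]), 0.7)
top barA [ 121  194  104   37 1069] [169.8 213.8] [0.5919 0.2585 0.1804] (array([593.5, 250.4]), array([193.2,  71.6]), 86.9)
top stopsA [116 190  10  39 272] [120.4 209.2] [0.5994 0.3474 0.1916] (array([599.9, 347.2]), array([14.3, 73.8]), 89.6)
top stopsA [222 196   3   8  24] [223.  199.5] [0.6161 0.1563 0.1899] (array([616.1, 156.2]), array([14.4,  4.4]), 1.6)
top stopsA [209 198   3   7  13] [209.8 201. ] [0.6137 0.1814 0.1891] (array([613.6, 181.3]), array([ 3.4, 13. ]), 87.3)
top stopsA [160 212   3  10  15] [160.8 216.5] [0.585  0.2728 0.1883] (array([585.3, 272.4]), array([17.4,  3.6]), 0.1)
top stops
[... 3357 characters left out ...]
 [ 0.6279 -0.1527  0.1912] (array([ 630.2, -161.4]), array([16.5, 75.1]), 15.0)
side stopB [345 269   4  10  13] [346.5 273.8] [ 0.5734 -0.181   0.1909] (array([ 573.5, -181.5]), array([ 0.9, 33.2]), 1.3)
side guardB [369 242  26  68 195] [381.9 276.1] [ 0.6349 -0.2342  0.2244] (array([ 634.6, -226.2]), array([  5.8, 199.8]), 2.3)
side guardB [343 245  22  69 185] [353.3 279.3] [ 0.5771 -0.2355  0.2248] (array([ 577.2, -226.8]), array([  5.4, 204.1]), 2.1)
side lips [322 212  11   8  64] [326.2 215.3] [0.5823 0.1933 0.0735] (array([584.3, 192.6]), array([12.7, 27. ]), 82.4)
side lips [278 241  32  10 232] [293.1 245.5] [0.4819 0.0807 0.0713] (array([481.9,  77.8]), array([31.6, 77.4]), 88.6)
```

```bash
python3 - <<'E'
from h import *
from m2 import rect
P=np.load('pics/P_top.npy');t=np.load('pics/top0.npz');im=t['im']
sub=P[245:315,245:300];
m=(sub[...,2]>.009)&(sub[...,2]<.02);Q=sub[m];print('base',rect(Q),Q.mean(0))
print('pin ray',ray('top',271.0,277.2,.027),P[275:280,268:274,2].round(3))
for (u,v) in [(263.5,257),(269,257),(273.5,257),(262.8,294.5),(268.5,294.5),(272,294.5),(277,294.5)]:print(u,v,ray('top',u,v,.075).round(4))
s=np.load('pics/side0.npz');c=s['im'][235:285,265:325];cv2.imwrite('pics/c6.png',cv2.resize(c,None,fx=10,fy=10,interpolation=cv2.INTER_CUBIC))
cv2.imwrite('pics/c7.png',cv2.resize(im[250:302,250:296],None,fx=12,fy=12,interpolation=cv2.INTER_NEAREST)[:600])
hsv=cv2.cvtColor(im,cv2.COLOR_BGR2HSV);pk=(hsv[...,0]>155)&(hsv[...,0]<178)&(hsv[...,1]>60)&(hsv[...,2]>120)
k,l,st,ce=cv2.connectedComponentsWithStats(pk.astype(np.uint8))
for i in range(1,k):
    if st[i,4]>30:Q=P[l==i];print('pink',Q.min(0).round(3),Q.max(0).round(3))
for nm,(u0,u1,v0,v1) in dict(kettle=(0,60,290,400),jug=(120,180,300,360),cup=(440,490,280,325),jar=(215,265,90,155)).items():
    Q=P[v0:v1,u0:u1].reshape(-1,3);Q=Q[Q[:,2]>.02];print(nm,Q.min(0).round(3),Q.max(0).round(3))
st=ctrl.read_state();print(R.from_quat(st['tcp_rot']).as_matrix().round(4),st['position'])
E
```

```text
top block [457 184  15  22 281] [463.8 194.6] [ 0.6076 -0.2943  0.2315] (array([ 609.1, -295.1]), array([40. , 22.9]), 2.8)
top block [140 193  16  22 311] [147.2 203.5] [0.599  0.2839 0.2313] (array([599.5, 284.5]), array([24.3, 40. ]), 88.7)
top block [171 193  15  22 311] [178.2 203.6] [0.598  0.2287 0.2313] (array([599.3, 229.7]), array([24.2, 39.4]), 89.0)
top block [191 192  15  23 314] [197.9 203. ] [0.5986 0.1937 0.2312] (array([599.6, 194.7]), array([40.5, 25.5]), 0.7)
top barA [ 121  194  104   37 1069] [169.8 213.8] [0.5919 0.2585 0.1804] (array([593.5, 250.4]), array([193.2,  71.6]), 86.9)
top stopsA [116 190  10  39 272] [120.4 209.2] [0.5994 0.3474 0.1916] (array([599.9, 347.2]), array([14.3, 73.8]), 89.6)
top stopsA [222 196   3   8  24] [223.  199.5] [0.6161 0.1563 0.1899] (array([616.1, 156.2]), array([14.4,  4.4]), 1.6)
top stopsA [209 198   3   7  13] [209.8 201. ] [0.6137 0.1814 0.1891] (array([613.6, 181.3]), array([ 3.4, 13. ]), 87.3)
top stopsA [160 212   3  10  15] [160.8 216.5] [0.585  0.2728 0.1883] (array([585.3, 272.4]), array([17.4,  3.6]), 0.1)
top stops
[... 4524 characters left out ...]
8.5 294.5 [0.4403 0.0795 0.075 ]
272 294.5 [0.4402 0.0721 0.075 ]
277 294.5 [0.4399 0.0616 0.075 ]
pink [0.385 0.006 0.014] [0.794 0.171 1.014]
pink [0.385 0.006 0.165] [0.718 0.048 1.014]
pink [ 0.385  0.006 -0.002] [0.755 0.173 1.014]
pink [ 0.671  0.002 -0.002] [0.751 0.059 0.14 ]
pink [0.474 0.169 0.164] [0.504 0.208 0.179]
pink [0.471 0.159 0.039] [0.497 0.209 0.137]
kettle [0.256 0.006 0.02 ] [0.45  0.628 1.014]
jug [0.323 0.006 0.02 ] [0.428 0.369 1.014]
cup [ 0.377 -0.412  0.02 ] [0.454 0.006 1.014]
jar [0.385 0.006 0.02 ] [0.862 0.182 1.014]
[[-4.000e-04  3.856e-01  9.227e-01]
 [-1.100e-03  9.227e-01 -3.856e-01]
 [-1.000e+00 -1.100e-03  0.000e+00]] [0.26014412 0.62254079 0.30206363]
```

View pics/c7.png

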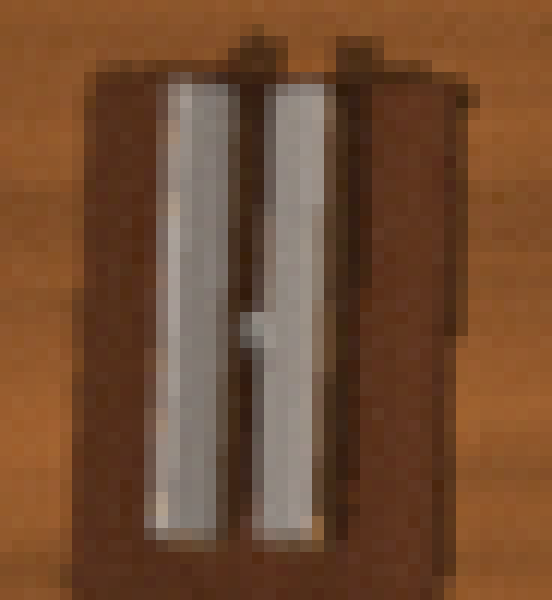

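View pics/c6.png

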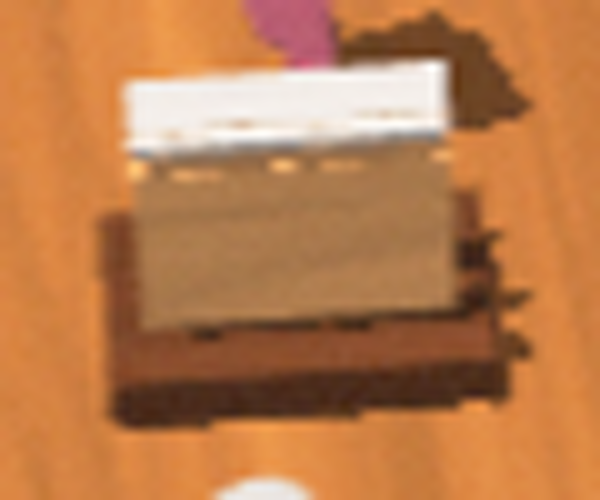

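The two views agree. The carrier is at (599.2, 194.3) mm, with its block top at 231.5 mm. Rail A's mouth is at about (598.4, 153.5). The rest is at (481.8, 77.0), yaw −2.5°. Rail B's mouth is at about (602.3, −126.8), yaw +2.2°. I'm raising the arm and turning the jaws to world x.

Emit:
apply_moves(rot=[[9.6,0,0],[9.6,0,0],[9.6,0,0],[9.6,0,0],[9.6,0,0],[9.6,0,0],[9.7,0,0],[0,0,0]], travel=[[-14,0,0],[-14,0,0],[-14,0,0],[-14,0,0],[-14,0,0],[-14,0,0],[-14,0,0],[0,0,0]], jaw=[0,0,0,0,0,0,0,0])

```text
time: 1.1
position: [0.2602, 0.623, 0.4012]
tcp_rot: [0.5, 0.5, -0.499, 0.5]
contact_force: [-0.2, 0.3, 0.3]
grip_width: 0.094
```

```bash
cat > g.py <<'E'
import sys
from h import *
def go(x,y,z,yaw):  # grasp point target mm, yaw = world angle of tool y axis deg
    s=ctrl.read_state();M=R.from_quat(s['tcp_rot']).as_matrix()
    a=np.radians(yaw);ty=np.array([np.cos(a),np.sin(a),0]);tx=np.array([0,0,-1.]);T=np.stack([tx,ty,np.cross(tx,ty)],1)
    tgt=np.array([x,y,z+78.4])-1000*s['position']
    print('t',s['time'],'pos',(1000*s['position']).round(1),'grasp',(1000*s['position']+78.4*M[:,0]).round(1),'rotvec',R.from_matrix(M.T@T).as_rotvec(degrees=True).round(2),'travel cur axes',(M.T@tgt).round(1),'after turn',(T.T@tgt).round(1),'F',s['contact_force'].round(1),'w',round(s['grip_width'],4),'q',s['joints'].round(2))
if __name__=='__main__':go(*map(float,sys.argv[1:5]))
E
python3 g.py 599.2 194.3 270 0
```

```text
t 1.1 pos [260.2 623.  401.2] grasp [260.2 623.1 322.8] rotvec [ 0.08 -0.05 -0.02] travel cur axes [ 52.5 338.4 429.2] after turn [ 52.8 339.  428.7] F [-0.2  0.3  0.3] w 0.094 q [-1.5   0.37  0.31  1.5  -0.12  1.29 -1.17]
```

Emit:
apply_moves(rot=[[0,0,0],[0,0,0],[0,0,0],[0,0,0],[0,0,0],[0,0,0],[0,0,0],[0,0,0]], travel=[[0,15,20],[0,25,32],[0,25,32],[0,25,32],[0,25,32],[0,25,32],[0,25,32],[0,25,32]], jaw=[0,0,0,0,0,0,0,0])

```text
time: 2.1
position: [0.4513, 0.3763, 0.4]
tcp_rot: [0.499, 0.501, -0.5, 0.501]
contact_force: [0.3, 0.2, 0.3]
grip_width: 0.094
```

Emit:
apply_moves(rot=[[0,0,0],[0,0,0],[0,0,0],[0,0,0],[0,0,0],[0,0,0],[0,0,0],[0,0,0]], travel=[[0,25,32],[0,25,32],[0,25,32],[0,25,32],[0,25,32],[0,15,19],[10,8,5],[10,0,0]], jaw=[0,0,0,0,0,0,0,0])

```text
time: 3.1
position: [0.5982, 0.1946, 0.3792]
tcp_rot: [0.499, 0.5, -0.5, 0.5]
contact_force: [0.8, 0.8, 0.5]
grip_width: 0.094
```

```bash
python3 g.py 599.2 194.3 214 0
```

```text
t 3.1 pos [598.2 194.6 379.2] grasp [598.1 194.6 300.8] rotvec [0.06 0.02 0.06] travel cur axes [86.8  1.1  0.3] after turn [86.8  1.   0.3] F [0.8 0.8 0.5] w 0.094 q [-0.84  0.32  0.55  1.65 -0.18  1.22 -0.25]
```

Emit:
apply_moves(rot=[[0,0,0],[0,0,0],[0,0,0],[0,0,0],[0,0,0],[0,0,0],[0,0,0]], travel=[[17,1,0],[17,0,0],[17,0,0],[15,0,0],[12,0,0],[8,0,0],[0,0,0]], jaw=[0,0,0,0,0,0,0])

```text
time: 3.98
position: [0.5993, 0.1948, 0.2942]
tcp_rot: [-0.5, -0.5, 0.5, -0.5]
contact_force: [0.1, 0.2, 0.4]
grip_width: 0.0941
```

```bash
python3 g.py 599.2 194.3 214 0; python3 - <<'E'
from h import *
im,d=snap('top','t1');cv2.imwrite('pics/t1c.png',cv2.resize(im[160:270,110:270],None,fx=5,fy=5))
im,d=snap('side','s1');cv2.imwrite('pics/s1c.png',cv2.resize(im[80:240,260:410],None,fx=3.75,fy=3.75))
E
```

```text
t 3.975 pos [599.3 194.8 294.2] grasp [599.3 194.8 215.8] rotvec [0.01 0.02 0.03] travel cur axes [ 1.8 -0.1  0.5] after turn [ 1.8 -0.1  0.5] F [0.1 0.2 0.4] w 0.0941 q [-0.82  0.4   0.53  1.74 -0.22  1.06 -0.21]
```

View pics/s1c.png

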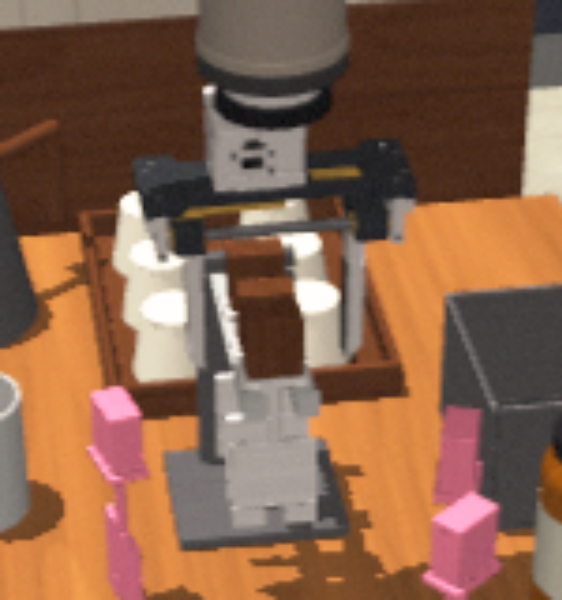

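View pics/t1c.png

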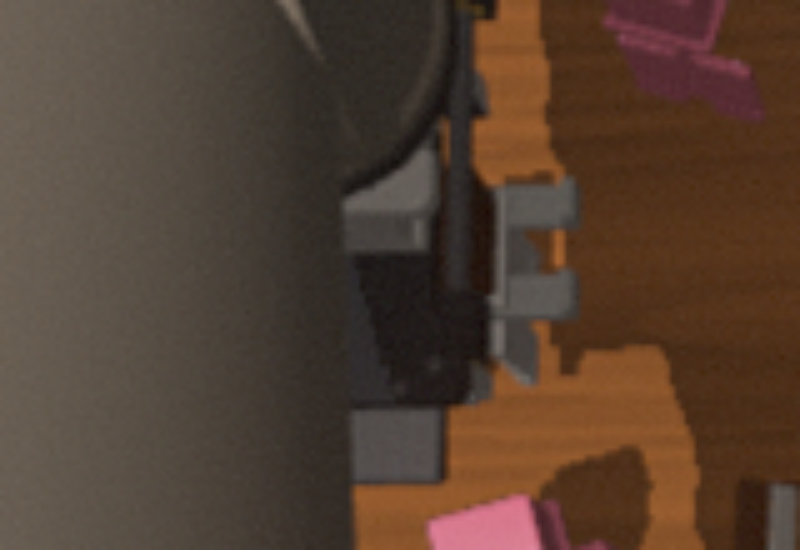

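The side view shows the fingers on either side of the front block (about (267,325) in the crop), clear of the second carrier. Closing now.

Emit:
apply_moves(rot=[[0,0,0],[0,0,0],[0,0,0],[0,0,0],[0,0,0],[0,0,0]], travel=[[2,0,0.5],[0,0,0],[0,0,0],[0,0,0],[0,0,0],[0,0,0]], jaw=[0.3,0.6,1,1,1,1], grip_force=30)

```text
time: 4.82
position: [0.5994, 0.1944, 0.2927]
tcp_rot: [0.5, 0.5, -0.5, 0.5]
contact_force: [-0.5, -0.1, -0.6]
grip_width: 0.0397
```

```bash
python3 g.py 598.7 194.3 239 0
```

```text
t 4.825 pos [599.4 194.4 292.7] grasp [599.4 194.4 214.3] rotvec [0.02 0.   0.  ] travel cur axes [-24.7  -0.7   0.1] after turn [-24.7  -0.7   0.1] F [-0.5 -0.1 -0.6] w 0.0397 q [-0.82  0.4   0.53  1.74 -0.23  1.06 -0.21]
```

Emit:
apply_moves(rot=[[0,0,0],[0,0,0],[0,0,0],[0,0,0],[0,0,0]], travel=[[-5,0,0],[-8,0,0],[-8,0,0],[-4,0,0],[0,0,0]], jaw=[1,1,1,1,1])

```text
time: 5.45
position: [0.5995, 0.1944, 0.3181]
tcp_rot: [0.5, 0.5, -0.5, 0.5]
contact_force: [0.3, -0.8, -1.5]
grip_width: 0.0396
```

```bash
python3 g.py 598.7 84 239 0;python3 - <<'E'
from h import *
im,d=snap('side','s2');cv2.imwrite('pics/s2c.png',cv2.resize(im[80:240,260:410],None,fx=3.75,fy=3.75))
E
```

```text
t 5.45 pos [599.5 194.4 318.1] grasp [599.5 194.4 239.7] rotvec [ 0.02 -0.02 -0.03] travel cur axes [  0.6  -0.8 110.4] after turn [  0.7  -0.8 110.4] F [ 0.3 -0.8 -1.5] w 0.0396 q [-0.83  0.37  0.54  1.72 -0.21  1.11 -0.22]
```

View pics/s2c.png

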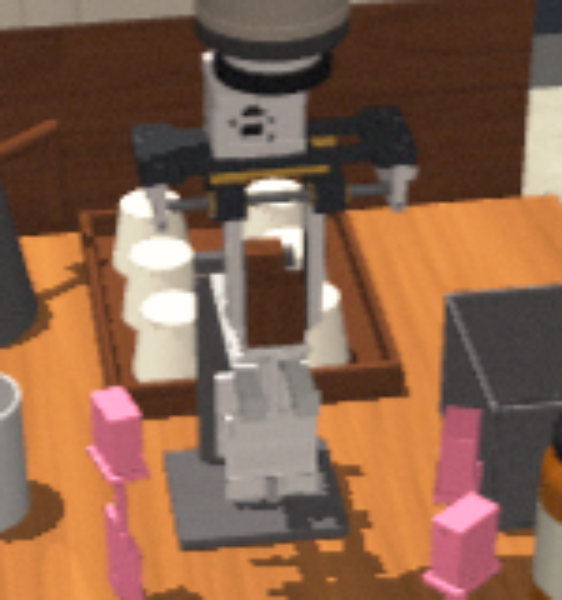

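The carrier is held and raised clear of the stops: the slide plate is at crop (272,352) and the stops at (250,395) and (298,385). Moving it out through the mouth.

Emit:
apply_moves(rot=[[0,0,0],[0,0,0],[0,0,0],[0,0,0],[0,0,0],[0,0,0],[0,0,0],[0,0,0]], travel=[[0,0,8],[0,0,15],[0,0,18],[0,0,18],[0,0,18],[0,0,18],[0,0,12],[0,0,3]], jaw=[1,1,1,1,1,1,1,1])

```text
time: 6.5
position: [0.5995, 0.0835, 0.3177]
tcp_rot: [0.5, 0.5, -0.5, 0.5]
contact_force: [-0.3, 0.2, -1.7]
grip_width: 0.0399
```

```bash
python3 g.py 481.8 77 290 -2.5
```

```text
t 6.5 pos [599.5  83.5 317.7] grasp [599.5  83.5 239.3] rotvec [ 2.46 -0.   -0.  ] travel cur axes [ -50.7 -117.7    6.6] after turn [ -50.7 -117.3   11.6] F [-0.3  0.2 -1.7] w 0.0399 q [-0.7   0.33  0.57  1.78 -0.2   1.09 -0.05]
```

Emit:
apply_moves(rot=[[0,0,0],[0,0,0],[2.5,0,0],[0,0,0],[0,0,0],[0,0,0],[0,0,0],[0,0,0]], travel=[[-15,0,0],[-18,0,0],[-18,0,0],[0,-20,2],[0,-32,3],[0,-32,3],[0,-25,2.6],[0,-8.3,1]], jaw=[1,1,1,1,1,1,1,1])

```text
time: 7.5
position: [0.4811, 0.0782, 0.37]
tcp_rot: [0.511, 0.489, -0.51, 0.489]
contact_force: [0.2, 0.8, -1.6]
grip_width: 0.0399
```

Emit:
apply_moves(rot=[[0,0,0],[0,0,0]], travel=[[0,0,0],[0,0,0]], jaw=[1,1])

```text
time: 7.75
position: [0.4825, 0.0781, 0.369]
tcp_rot: [0.511, 0.489, -0.511, 0.489]
contact_force: [-0.1, -0.9, -1.2]
grip_width: 0.0399
```

```bash
python3 g.py 481.8 77 190 -2.5;python3 - <<'E'
from h import *
im,d=snap('side','s3');cv2.imwrite('pics/s3c.png',cv2.resize(im[60:300,200:400],None,fx=3,fy=3)[100:])
im,d=snap('top','t3');cv2.imwrite('pics/t3c.png',cv2.resize(im[220:340,190:350],None,fx=5,fy=5))
E
```

```text
t 7.75 pos [482.5  78.1 369. ] grasp [482.6  78.1 290.6] rotvec [ 0.02  0.01 -0.03] travel cur axes [100.6  -0.7   1.1] after turn [100.6  -0.7   1.1] F [-0.1 -0.9 -1.2] w 0.0399 q [-0.85  0.04  0.58  1.96 -0.03  1.15 -0.3 ]
```

View pics/s3c.png

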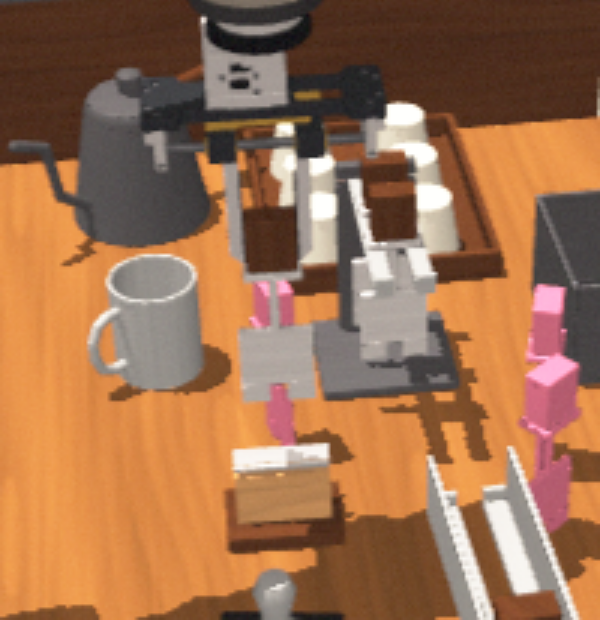

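View pics/t3c.png

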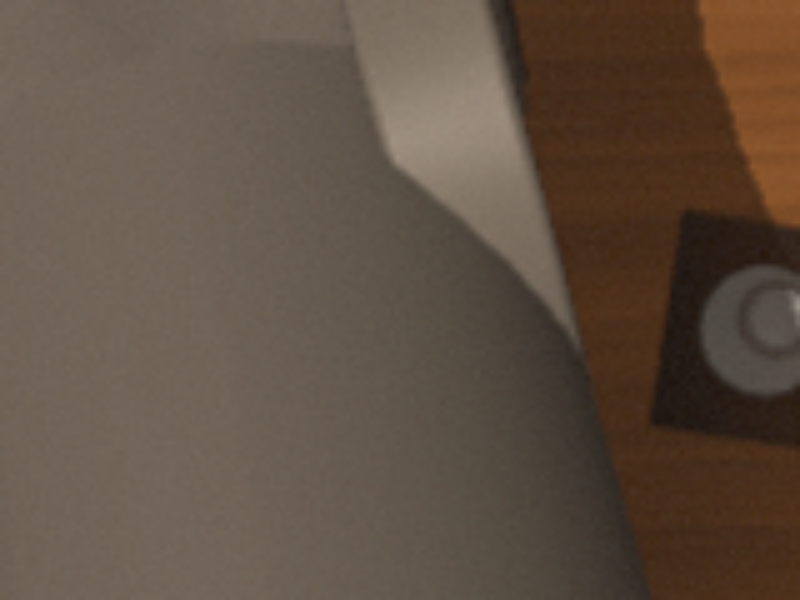

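```bash
cat > plate.py <<'E'
import sys
from h import *
def plate(f,zlo,zhi,x0=.43,x1=.54,y0=.04,y1=.12):
    t=np.load(f'pics/{f}.npz');P=pts('side',t['d']);hsv=cv2.cvtColor(t['im'],cv2.COLOR_BGR2HSV)
    m=(hsv[...,1]<60)&(P[...,2]>zlo)&(P[...,2]<zhi)&(P[...,0]>x0)&(P[...,0]<x1)&(P[...,1]>y0)&(P[...,1]<y1)
    m=cv2.erode(m.astype(np.uint8),np.ones((3,3)))>0
    Q=P[m];A=np.c_[Q[:,0]-Q[:,0].mean(),Q[:,2]-Q[:,2].mean(),np.ones(len(Q))]
    c,*_=np.linalg.lstsq(A,Q[:,1],rcond=None)
    print(len(Q),'mean',Q.mean(0).round(4),'front y',c[2].round(4),'dy/dx',c[0].round(3),'dy/dz',c[1].round(3),'x',Q[:,0].min().round(4),Q[:,0].max().round(4),'z',Q[:,2].min().round(4),Q[:,2].max().round(4))
plate('s3',.135,.21)
E
python3 plate.py; python3 - <<'E'
from h import *
t=np.load('pics/s3.npz');hsv=cv2.cvtColor(t['im'],cv2.COLOR_BGR2HSV)
P=pts('side',t['d'])
# block
m=(P[...,2]>.26)&(P[...,2]<.31)&(abs(P[...,0]-.482)<.03)&(abs(P[...,1]-.078)<.03)&(hsv[...,1]>100)
Q=P[m];print('block',len(Q),Q.min(0),Q.max(0),Q.mean(0), np.polyfit(Q[:,2],Q[:,1],1))
# lower edge at z 0.133 : x extents of plate per row, rays
for v in range(160,196,3):
    r=(hsv[v,270:312,1]<60)&(abs(P[v,270:312,1]-.076)<.02)&(P[v,270:312,2]>.1);u=np.where(r)[0]+270
    if len(u):print(v,u.min(),u.max(),len(u),P[v,u.min()].round(4),P[v,u.max()].round(4))
E
```

```text
420 mean [0.4833 0.077  0.1748] front y 0.077 dy/dx -0.048 dy/dz -0.017 x 0.4572 0.5098 z 0.1352 0.2057
block 336 [0.45751611 0.06167073 0.26207573] [0.5026501  0.09343776 0.30990529] [0.48320201 0.07017275 0.29100098] [0.16305507 0.02272357]
160 276 303 10 [0.4539 0.0683 0.3298] [0.5147 0.0692 0.3234]
163 276 303 10 [0.4533 0.0656 0.3237] [0.5143 0.0675 0.3166]
166 276 303 10 [0.4531 0.0721 0.312 ] [0.5137 0.0639 0.3109]
169 277 303 9 [0.4549 0.074  0.3028] [0.5137 0.0675 0.3009]
172 277 303 9 [0.4543 0.0699 0.2973] [0.5132 0.0649 0.2945]
175 277 303 10 [0.4539 0.0725 0.2878] [0.5138 0.0742 0.2807]
178 278 301 7 [0.4556 0.0714 0.2801] [0.5085 0.0706 0.2753]
181 299 299 1 [0.5043 0.0792 0.2621] [0.5043 0.0792 0.2621]
184 282 300 17 [0.4639 0.0722 0.2624] [0.5052 0.0656 0.2624]
187 290 291 2 [0.4824 0.0775 0.2489] [0.4847 0.0774 0.2486]
190 290 291 2 [0.482  0.0771 0.2407] [0.4843 0.0775 0.2402]
193 290 292 3 [0.4818 0.0804 0.2301] [0.4863 0.0775 0.2316]
```

```bash
python3 - <<'E'
from h import *
for f in('side0','s3'):
    t=np.load(f'pics/{f}.npz');P=pts('side',t['d'])
    m=(P[...,2]>.022)&(P[...,2]<.058)&(abs(P[...,0]-.482)<.036)&(abs(P[...,1]-.065)<.02)
    m=cv2.erode(m.astype(np.uint8),np.ones((3,3)))>0
    Q=P[m];A=np.c_[Q[:,0]-.482,Q[:,2]-.04,np.ones(len(Q))];c,*_=np.linalg.lstsq(A,Q[:,1],rcond=None)
    print(f,len(Q),c.round(4),(A@c-Q[:,1]).std().round(4))
    # x extents of the cheek
    for v in range(252,268,3):
        r=np.where(m[v])[0]
        if len(r):print(v,r.min(),r.max(),P[v,r.min()-1].round(4),P[v,r.max()+1].round(4))
E
```

```text
side0 201 [-0.023  -0.0674  0.0644] 0.0027
255 281 307 [0.4468 0.0659 0.0567] [0.517  0.0623 0.0508]
258 281 307 [0.4461 0.0631 0.0494] [0.5166 0.0612 0.0418]
261 282 307 [0.4481 0.0647 0.0379] [0.5166 0.0642 0.0295]
264 282 289 [0.4475 0.0641 0.0285] [0.4705 0.0674 0.0228]
s3 198 [-0.0598 -0.0943  0.0642] 0.0025
255 292 307 [0.4745 0.0677 0.0518] [0.5173 0.0653 0.0483]
258 281 307 [0.4463 0.0679 0.0453] [0.5171 0.0668 0.0372]
261 282 306 [0.4482 0.0674 0.0356] [0.5142 0.0658 0.0285]
```

Emit:
apply_moves(rot=[[0,0,0],[0,0,0],[0,0,0],[0,0,0],[0,0,0],[0,0,0]], travel=[[10,-1,1.2],[15,0,0],[15,0,0],[10,0,0],[0,0,0],[0,0,0]], jaw=[1,1,1,1,1,1])

```text
time: 8.6
position: [0.4809, 0.0767, 0.3189]
tcp_rot: [0.511, 0.489, -0.511, 0.489]
contact_force: [0.7, -0.3, -1.7]
grip_width: 0.0397
```

```bash
python3 g.py 481.5 76.9 190 -2.5;python3 - <<'E'
from h import *
im,d=snap('side','s4');cv2.imwrite('pics/s4c.png',cv2.resize(im[150:300,240:340],None,fx=4,fy=4,interpolation=cv2.INTER_CUBIC))
import plate
plate.plate('s4',.095,.15)
E
```

```text
t 8.6 pos [480.9  76.7 318.9] grasp [480.9  76.7 240.5] rotvec [ 0.01 -0.   -0.02] travel cur axes [50.5  0.6 -0.2] after turn [50.5  0.6 -0.2] F [ 0.7 -0.3 -1.7] w 0.0397 q [-0.83  0.1   0.59  2.02 -0.06  1.04 -0.26]
420 mean [0.4833 0.077  0.1748] front y 0.077 dy/dx -0.048 dy/dz -0.017 x 0.4572 0.5098 z 0.1352 0.2057
300 mean [0.4822 0.0757 0.1243] front y 0.0757 dy/dx -0.041 dy/dz -0.043 x 0.4563 0.5081 z 0.0991 0.1494
```

View pics/s4c.png

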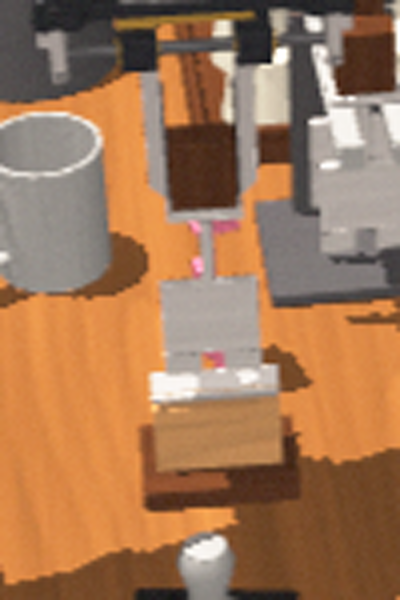

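The plate hangs just above the lips and is centred on the rest: the notch is at crop (212,357), the lips at (215,380). In the side camera's frame the plate is at y 78.7 and the rest at 78.8. Lowering.

Emit:
apply_moves(rot=[[0,0,0],[0,0,0],[0,0,0],[0,0,0],[0,0,0]], travel=[[8,0,0],[8,0,0],[8,0,0],[8,0,0],[0,0,0]], jaw=[1,1,1,1,1])

```text
time: 9.28
position: [0.4804, 0.0766, 0.286]
tcp_rot: [-0.51, -0.489, 0.511, -0.489]
contact_force: [0.1, -1.1, -1.0]
grip_width: 0.04
```

Emit:
apply_moves(rot=[[0,0,0],[0,0,0],[0,0,0],[0,0,0]], travel=[[6,0,0],[6,0,0],[6,0,0],[0,0,0]], jaw=[1,1,1,1])

```text
time: 9.78
position: [0.4805, 0.0767, 0.2682]
tcp_rot: [-0.51, -0.489, 0.511, -0.489]
contact_force: [-0.9, -0.2, -1.5]
grip_width: 0.0396
```

```bash
python3 g.py 481.5 76.9 173 -2.5;python3 - <<'E'
from h import *
im,d=snap('side','s5');cv2.imwrite('pics/s5c.png',cv2.resize(im[150:300,240:340],None,fx=4,fy=4,interpolation=cv2.INTER_CUBIC))
E
```

```text
t 9.775 pos [480.5  76.7 268.2] grasp [480.4  76.6 189.8] rotvec [0.02 0.03 0.04] travel cur axes [16.8  1.  -0.3] after turn [16.8  1.  -0.3] F [-0.9 -0.2 -1.5] w 0.0396 q [-0.81  0.17  0.58  2.08 -0.11  0.92 -0.21]
```

View pics/s5c.png

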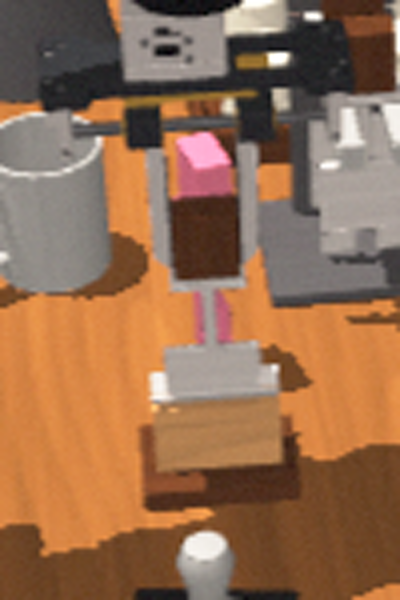

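In the slot with no contact force. Nudging x by +1 mm and lowering to the floor.

Emit:
apply_moves(rot=[[0,0,0],[0,0,0],[0,0,0],[0,0,0],[0,0,0],[0,0,0]], travel=[[2,1,0],[4,0,0],[4,0,0],[4,0,0],[2,0,0],[0,0,0]], jaw=[1,1,1,1,1,1])

```text
time: 10.58
position: [0.4816, 0.0766, 0.2525]
tcp_rot: [-0.511, -0.489, 0.511, -0.489]
contact_force: [-0.0, -0.1, -1.0]
grip_width: 0.0399
```

```bash
python3 g.py 481.5 76.9 172 -2.5;
```

```text
t 10.575 pos [481.6  76.6 252.5] grasp [481.6  76.6 174.1] rotvec [0.02 0.01 0.02] travel cur axes [ 2.1 -0.1 -0.3] after turn [ 2.1 -0.1 -0.3] F [-0.  -0.1 -1. ] w 0.0399 q [-0.8   0.19  0.58  2.09 -0.14  0.89 -0.19]
```

Emit:
apply_moves(rot=[[0,0,0],[0,0,0],[0,0,0],[0,0,0]], travel=[[1,0,0],[1,0,0],[1,0,0],[0,0,0]], jaw=[1,1,1,1])

```text
time: 11.08
position: [0.4819, 0.0767, 0.2505]
tcp_rot: [0.511, 0.489, -0.511, 0.489]
contact_force: [-5.3, 0.2, 19.3]
grip_width: 0.0395
```

```bash
python3 g.py 481.5 76.9 172 -2.5;python3 - <<'E'
from h import *
im,d=snap('side','s6');cv2.imwrite('pics/s6c.png',cv2.resize(im[150:300,240:340],None,fx=4,fy=4,interpolation=cv2.INTER_CUBIC))
E
```

```text
t 11.075 pos [481.9  76.7 250.5] grasp [481.9  76.8 172.1] rotvec [ 0.02 -0.04 -0.01] travel cur axes [ 0.1 -0.4 -0.2] after turn [ 0.1 -0.4 -0.2] F [-5.3  0.2 19.3] w 0.0395 q [-0.8   0.2   0.58  2.1  -0.14  0.88 -0.18]
```

View pics/s6c.png

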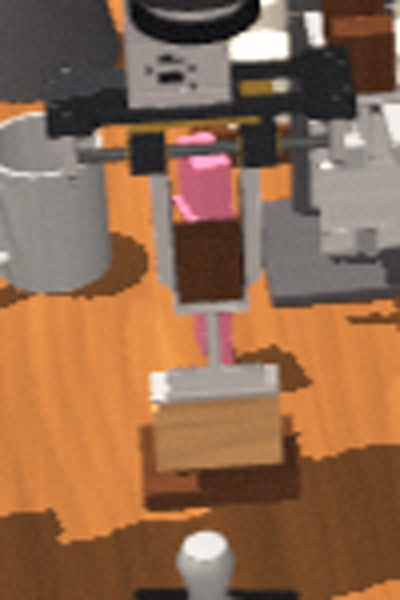

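The plate touched down at grasp height 172.1 mm; the floor predicts 172. Opening.

Emit:
apply_moves(rot=[[0,0,0],[0,0,0],[0,0,0],[0,0,0],[0,0,0],[0,0,0]], travel=[[-0.7,0,0],[0,0,0],[0,0,0],[0,0,0],[0,0,0],[0,0,0]], jaw=[1,0.5,0,0,0,0])

```text
time: 11.88
position: [0.4817, 0.0767, 0.2503]
tcp_rot: [-0.511, -0.489, 0.511, -0.489]
contact_force: [-0.2, 0.5, 0.8]
grip_width: 0.0834
```

Emit:
apply_moves(rot=[[0,0,0],[0,0,0],[0,0,0],[0,0,0],[0,0,0],[0,0,0]], travel=[[-20,0,0],[-25,0,0],[-25,0,0],[-25,0,0],[-15,0,0],[0,0,0]], jaw=[0,0,0,0,0,0])

```text
time: 12.62
position: [0.4819, 0.0768, 0.3608]
tcp_rot: [0.511, 0.489, -0.51, 0.489]
contact_force: [0.2, -0.3, -0.0]
grip_width: 0.0938
```

```bash
python3 g.py 481.5 76.9 172 87.5;python3 - <<'E'
from h import *
im,d=snap('side','s7');cv2.imwrite('pics/s7c.png',cv2.resize(im[130:300,230:340],None,fx=3.5,fy=3.5,interpolation=cv2.INTER_CUBIC))
P=pts('side',d);hsv=cv2.cvtColor(im,cv2.COLOR_BGR2HSV)
m=(P[...,2]>.14)&(P[...,2]<.2)&(abs(P[...,0]-.482)<.035)&(abs(P[...,1]-.077)<.025)&(hsv[...,1]>100)&(hsv[...,0]<20)
Q=P[m]
top=Q[Q[:,2]>.1865];print('top',len(top),top.mean(0),cv2.minAreaRect((top[:,:2]*1000).astype(np.float32)))
fr=Q[Q[:,2]<.182];A=np.c_[fr[:,0]-.482,fr[:,2]-.165,np.ones(len(fr))];print('front',len(fr),np.linalg.lstsq(A,fr[:,1],rcond=None)[0],fr[:,0].min(),fr[:,0].max())
E
```

```text
t 12.625 pos [481.9  76.8 360.8] grasp [482.   76.8 282.4] rotvec [-8.997e+01  1.000e-02 -8.000e-02] travel cur axes [110.4  -0.5  -0. ] after turn [ 1.104e+02  1.000e-01 -4.000e-01] F [ 0.2 -0.3 -0. ] w 0.0938 q [-0.85  0.05  0.59  1.97 -0.03  1.13 -0.29]
top 115 [0.48146466 0.07509639 0.19057315] ((481.7926330566406, 75.94943237304688), (32.78874969482422, 38.68320846557617), 84.79084777832031)
front 187 [-0.04735164 -0.0354507   0.06700787] 0.45888147606135177 0.50468073171374
```

View pics/s7c.png

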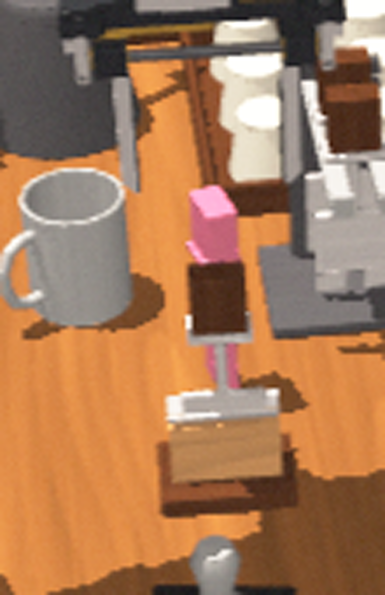

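Parked upright: the block top measures 190.6 mm (190 expected), with the tag in the slot at crop (222,402). Turning the jaws 90° for the front/back grip.

Emit:
apply_moves(rot=[[-10,0,0],[-10,0,0],[-10,0,0],[-10,0,0],[-10,0,0],[-10,0,0],[-10,0,0],[-10,0,0]], travel=[[0,0,0],[0,0,0],[0,0,0],[0,0,0],[0,0,0],[0,0,0],[0,0,0],[0,0,0]], jaw=[0,0,0,0,0,0,0,0])

```text
time: 13.68
position: [0.4813, 0.0766, 0.3591]
tcp_rot: [0.074, 0.704, -0.075, 0.703]
contact_force: [0.8, -0.4, 0.1]
grip_width: 0.0941
```

Emit:
apply_moves(rot=[[-10,0,0],[0,0,0],[0,0,0],[0,0,0]], travel=[[0,0,0],[0,0,0],[15,0,0],[15,0,0]], jaw=[0,0,0,0])

```text
time: 14.18
position: [0.4814, 0.0767, 0.3288]
tcp_rot: [0.016, 0.707, -0.016, 0.707]
contact_force: [-0.2, 0.2, 1.2]
grip_width: 0.094
```

```bash
python3 g.py 481.8 76.9 174 87.5;python3 - <<'E'
from h import *
im,d=snap('side','s8');cv2.imwrite('pics/s8c.png',cv2.resize(im[100:300,220:350],None,fx=3,fy=3,interpolation=cv2.INTER_CUBIC))
E
```

```text
t 14.175 pos [481.4  76.7 328.8] grasp [481.3  76.6 250.4] rotvec [-0.12 -0.04  0.02] travel cur axes [76.4  0.3  0.5] after turn [76.4  0.3  0.4] F [-0.2  0.2  1.2] w 0.094 q [-0.78  0.09  0.53  2.01 -0.05  1.06  1.29]
```

View pics/s8c.png

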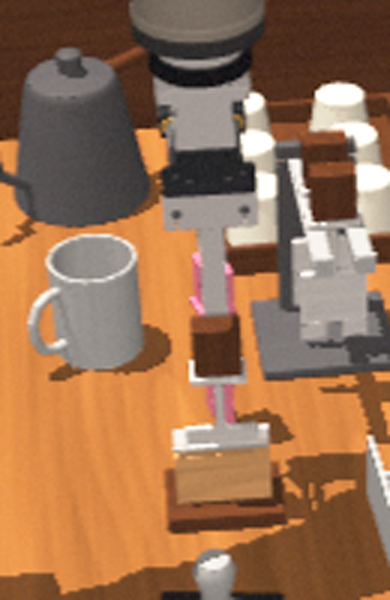

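Emit:
apply_moves(rot=[[0,0,0],[0,0,0],[0,0,0],[0,0,0],[0,0,0],[0,0,0],[0,0,0]], travel=[[15,0.3,0.4],[15,0,0],[15,0,0],[15,0,0],[10,0,0],[5,0,0],[0,0,0]], jaw=[0,0,0,0,0,0,0])

```text
time: 15.1
position: [0.4821, 0.0769, 0.2552]
tcp_rot: [0.015, 0.707, -0.015, 0.707]
contact_force: [-0.2, -0.2, -0.8]
grip_width: 0.0941
```

Emit:
apply_moves(rot=[[0,0,0],[0,0,0],[0,0,0],[0,0,0],[0,0,0],[0,0,0],[0,0,0],[0,0,0]], travel=[[0,0,0],[0,0,0],[0,0,0],[0,0,0],[0,0,0],[0,0,0],[0,0,0],[0,0,0]], jaw=[0.3,0.5,0.7,1,1,1,1,1], grip_force=30)

```text
time: 16.1
position: [0.4821, 0.0771, 0.2554]
tcp_rot: [0.015, 0.707, -0.015, 0.707]
contact_force: [0.5, 0.3, -0.5]
grip_width: 0.0238
```

```bash
python3 g.py 481.5 76.9 302 87.5;python3 - <<'E'
from h import *
im,d=snap('side','s9');cv2.imwrite('pics/s9c.png',cv2.resize(im[100:300,220:350],None,fx=3,fy=3,interpolation=cv2.INTER_CUBIC))
E
```

```text
t 16.1 pos [482.1  77.1 255.4] grasp [482.1  77.1 177. ] rotvec [ 0.02 -0.   -0.  ] travel cur axes [-125.    -0.2   -0.6] after turn [-125.    -0.2   -0.6] F [ 0.5  0.3 -0.5] w 0.0238 q [-0.75  0.19  0.52  2.09 -0.12  0.9   1.36]
```

View pics/s9c.png

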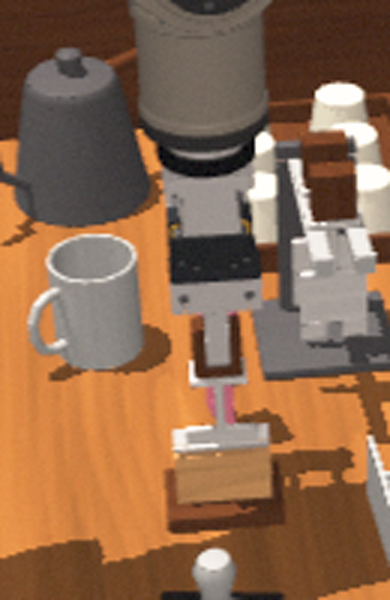

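Emit:
apply_moves(rot=[[0,0,0],[0,0,0],[0,0,0],[0,0,0],[0,0,0],[0,0,0],[0,0,0],[0,0,0]], travel=[[-5,0,0],[-10,0,0],[-15,0,0],[-18,0,0],[-18,0,0],[-18,0,0],[-10,0,0],[0,0,0]], jaw=[1,1,1,1,1,1,1,1])

```text
time: 17.15
position: [0.4823, 0.0769, 0.3502]
tcp_rot: [0.016, 0.707, -0.015, 0.707]
contact_force: [-0.3, 0.6, -2.0]
grip_width: 0.0236
```

```bash
python3 g.py 599.7 -55 244 92.2;python3 - <<'E'
from h import *
im,d=snap('side','s10');cv2.imwrite('pics/s10c.png',cv2.resize(im[100:300,220:350],None,fx=3,fy=3,interpolation=cv2.INTER_CUBIC))
P=np.load('pics/P_top.npy')
print('tamper',P[284,343],P[286,330])
E
```

```text
t 17.15 pos [482.3  76.9 350.2] grasp [482.4  77.  271.8] rotvec [-4.68  0.07 -0.04] travel cur axes [  27.8 -126.7  123. ] after turn [  27.8 -136.3  112.3] F [-0.3  0.6 -2. ] w 0.0236 q [-0.79  0.06  0.53  1.98 -0.04  1.11  1.28]
tamper [ 0.45860626 -0.0779403   0.08122712] [ 0.4603684  -0.05467019  0.00925169]
```

View pics/s10c.png

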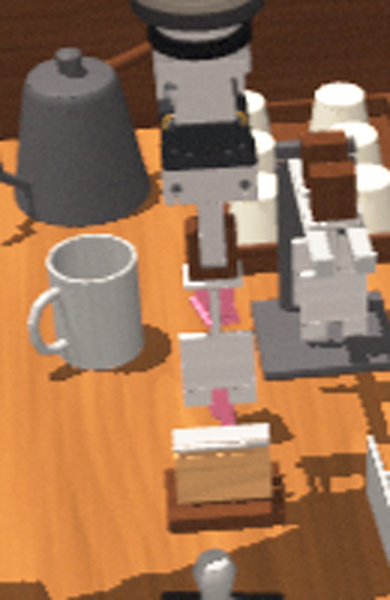

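Emit:
apply_moves(rot=[[-4.7,0,0],[0,0,0],[0,0,0],[0,0,0],[0,0,0],[0,0,0],[0,0,0],[0,0,0]], travel=[[0,0,0],[0,-5,18],[0,-10,28],[0,-15,28],[0,-25,22],[0,-25,12],[0,-25,4],[0,-20,0]], jaw=[1,1,1,1,1,1,1,1])

```text
time: 18.2
position: [0.5988, -0.0447, 0.3483]
tcp_rot: [-0.014, 0.708, 0.013, 0.706]
contact_force: [-0.1, -0.2, -1.8]
grip_width: 0.0241
```

Emit:
apply_moves(rot=[[0,0,0],[0,0,0],[0,0,0],[0,0,0]], travel=[[8,-8,0],[10,-3,0],[6,0,0],[0,0,0]], jaw=[1,1,1,1])

```text
time: 18.7
position: [0.5991, -0.0538, 0.3246]
tcp_rot: [-0.014, 0.707, 0.014, 0.707]
contact_force: [0.8, 0.1, -1.4]
grip_width: 0.0238
```

```bash
python3 g.py 599.6 -55 245 92.2;python3 - <<'E'
from h import *
im,d=snap('side','s11');cv2.imwrite('pics/s11c.png',cv2.resize(im[100:340,280:440],None,fx=2.5,fy=2.5,interpolation=cv2.INTER_CUBIC))
im,d=snap('top','t11');cv2.imwrite('pics/t11c.png',cv2.resize(im[140:260,300:490],None,fx=4,fy=4,interpolation=cv2.INTER_CUBIC))
E
```

```text
t 18.7 pos [599.1 -53.8 324.6] grasp [599.  -53.8 246.2] rotvec [ 0.07 -0.07 -0.  ] travel cur axes [ 1.2 -1.2  0.5] after turn [ 1.2 -1.2  0.5] F [ 0.8  0.1 -1.4] w 0.0238 q [-0.5   0.33  0.61  1.78 -0.21  1.1   1.79]
```

View pics/s11c.png

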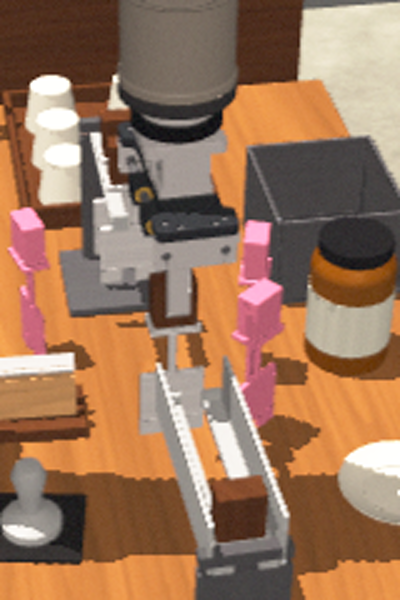

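View pics/t11c.png

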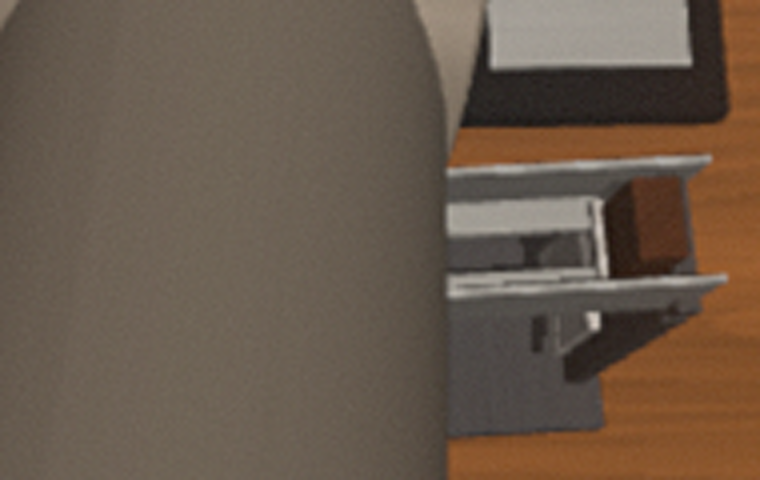

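```bash
python3 - <<'E'
from h import *
t=np.load('pics/s11.npz');im,d=t['im'],t['d'];P=pts('side',d);hsv=cv2.cvtColor(im,cv2.COLOR_BGR2HSV)
for nm,lo,hi in(('slide',.203,.214),('tag',.09,.15),('stem',.16,.2)):
    m=(P[...,2]>lo)&(P[...,2]<hi)&(abs(P[...,0]-.599)<.04)&(abs(P[...,1]+.054)<.022)&(hsv[...,1]<60)
    Q=P[m];print(nm,len(Q),Q.mean(0).round(4),Q.min(0).round(4),Q.max(0).round(4),'dz/dx',np.polyfit(Q[:,0],Q[:,2],1).round(3), 'dx/dz',np.polyfit(Q[:,2],Q[:,0],1)[0].round(3))
E
```

```text
slide 48 [ 0.5988 -0.0661  0.2115] [ 0.5764 -0.0723  0.2063] [ 0.6215 -0.0476  0.214 ] dz/dx [-0.031  0.23 ] dx/dz -1.575
tag 313 [ 0.5997 -0.056   0.123 ] [ 0.5695 -0.0627  0.0901] [ 0.6282 -0.0501  0.15  ] dz/dx [0.02  0.111] dx/dz 0.026
stem 41 [ 0.5977 -0.0562  0.1796] [ 0.5907 -0.0613  0.1603] [ 0.6007 -0.0528  0.1989] dz/dx [ 0.414 -0.068] dx/dz 0.014
```

The carrier is upright and held level: slide plate centre x 598.8, underside at about 207 mm, 27 mm above the bars. Its x is 0.5 mm off the rail line. Going in along the rail.

Emit:
apply_moves(rot=[[0,0,0],[0,0,0],[0,0,0],[0,0,0],[0,0,0],[0,0,0],[0,0,0]], travel=[[1,-8,0.5],[0,-14,0],[0,-14,0],[0,-14,0],[0,-12,0],[0,-8,0],[0,0,0]], jaw=[1,1,1,1,1,1,1])

```text
time: 19.68
position: [0.6024, -0.1252, 0.3244]
tcp_rot: [-0.013, 0.707, 0.013, 0.707]
contact_force: [-0.1, 0.7, -1.5]
grip_width: 0.024
```

```bash
python3 g.py 605 -196.5 245 92.2;python3 - <<'E'
from h import *
im,d=snap('side','s12');cv2.imwrite('pics/s12c.png',cv2.resize(im[140:340,300:430],None,fx=3,fy=3,interpolation=cv2.INTER_CUBIC))
E
```

```text
t 19.675 pos [ 602.4 -125.2  324.4] grasp [ 602.4 -125.2  246. ] rotvec [-0.03 -0.01  0.01] travel cur axes [  1.  -71.4  -0.2] after turn [  1.  -71.4  -0.2] F [-0.1  0.7 -1.5] w 0.024 q [-0.38  0.36  0.63  1.75 -0.23  1.11  1.92]
```

View pics/s12c.png

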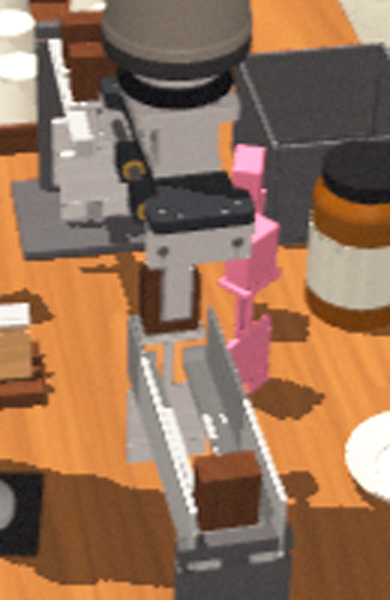

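The carrier is at the mouth, centred between the guards (block at crop (170,300), guards from 133 to 210), with no contact force. Going in another 70 mm.

Emit:
apply_moves(rot=[[0,0,0],[0,0,0],[0,0,0],[0,0,0],[0,0,0],[0,0,0],[0,0,0]], travel=[[1,-8,0],[0,-14,0],[0,-14,0],[0,-14,0],[0,-12,0],[0,-8,0],[0,0,0]], jaw=[1,1,1,1,1,1,1])

```text
time: 20.6
position: [0.6051, -0.1952, 0.3233]
tcp_rot: [-0.013, 0.707, 0.013, 0.707]
contact_force: [0.2, -0.2, -1.3]
grip_width: 0.0235
```

```bash
python3 g.py 605 -196.5 220 92.2;python3 - <<'E'
from h import *
im,d=snap('side','s13');cv2.imwrite('pics/s13c.png',cv2.resize(im[140:340,300:430],None,fx=3,fy=3,interpolation=cv2.INTER_CUBIC))
E
```

```text
t 20.6 pos [ 605.1 -195.2  323.3] grasp [ 605.1 -195.2  244.9] rotvec [-0.03 -0.01  0.01] travel cur axes [24.9 -1.3 -0.2] after turn [24.9 -1.3 -0.2] F [ 0.2 -0.2 -1.3] w 0.0235 q [-0.27  0.4   0.64  1.7  -0.26  1.13  2.05]
```

View pics/s13c.png

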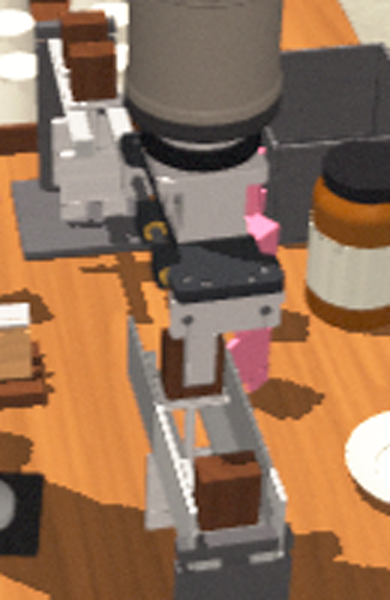

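Emit:
apply_moves(rot=[[0,0,0],[0,0,0],[0,0,0],[0,0,0],[0,0,0],[0,0,0],[0,0,0]], travel=[[5,0,0],[6,0,0],[6,0,0],[4,0,0],[2,0,0],[1,0,0],[0,0,0]], jaw=[1,1,1,1,1,1,1])

```text
time: 21.52
position: [0.6052, -0.1945, 0.2994]
tcp_rot: [-0.014, 0.707, 0.014, 0.707]
contact_force: [-0.3, 0.5, -1.1]
grip_width: 0.0238
```

Emit:
apply_moves(rot=[[0,0,0],[0,0,0],[0,0,0]], travel=[[1,0,0],[0.7,0,0],[0,0,0]], jaw=[1,1,1])

```text
time: 21.9
position: [0.6052, -0.1945, 0.2976]
tcp_rot: [-0.014, 0.707, 0.014, 0.707]
contact_force: [-1.2, -0.4, -1.6]
grip_width: 0.0237
```

```bash
python3 g.py 605 -196.5 219 92.2
```

```text
t 21.9 pos [ 605.2 -194.5  297.6] grasp [ 605.2 -194.5  219.2] rotvec [ 0.02 -0.01  0.  ] travel cur axes [ 0.2 -2.  -0.3] after turn [ 0.2 -2.  -0.3] F [-1.2 -0.4 -1.6] w 0.0237 q [-0.26  0.42  0.63  1.73 -0.27  1.08  2.07]
```

Emit:
apply_moves(rot=[[0,0,0],[0,0,0],[0,0,0],[0,0,0]], travel=[[0.5,0,0],[0.5,0,0],[0.5,0,0],[0,0,0]], jaw=[1,1,1,1])

```text
time: 22.4
position: [0.6053, -0.1945, 0.2974]
tcp_rot: [-0.014, 0.707, 0.014, 0.707]
contact_force: [-6.1, 2.4, 15.7]
grip_width: 0.0237
```

```bash
python3 g.py 605 -196.5 219 92.2
```

```text
t 22.4 pos [ 605.3 -194.5  297.4] grasp [ 605.3 -194.5  219. ] rotvec [ 0.02  0.04 -0.03] travel cur axes [-0.  -2.  -0.3] after turn [-0.  -2.  -0.3] F [-6.1  2.4 15.7] w 0.0237 q [-0.26  0.42  0.63  1.73 -0.28  1.08  2.07]
```

Resting on the bars: contact at grasp height 219.0 mm, as predicted. Releasing.

Emit:
apply_moves(rot=[[0,0,0],[0,0,0],[0,0,0],[0,0,0],[0,0,0],[0,0,0],[0,0,0]], travel=[[-0.9,0,0],[0,0,0],[0,0,0],[0,0,0],[0,0,0],[0,0,0],[0,0,0]], jaw=[1,0.8,0.6,0.4,0.4,0.4,0.4])

```text
time: 23.28
position: [0.6052, -0.1945, 0.2971]
tcp_rot: [-0.014, 0.707, 0.014, 0.707]
contact_force: [0.5, -0.4, -0.1]
grip_width: 0.0566
```

Emit:
apply_moves(rot=[[0,0,0],[0,0,0],[0,0,0],[0,0,0],[0,0,0],[0,0,0],[0,0,0],[0,0,0]], travel=[[-8,0,0],[-15,0,0],[-20,0,0],[-20,0,0],[-20,0,0],[-20,0,0],[-10,0,0],[0,0,0]], jaw=[0.4,0.4,0.4,0.4,0.4,0.4,0.4,0.4])

```text
time: 24.28
position: [0.6053, -0.1945, 0.4109]
tcp_rot: [-0.014, 0.707, 0.014, 0.707]
contact_force: [-0.2, 1.1, -0.5]
grip_width: 0.0564
```

Emit:
apply_moves(rot=[[0,0,0],[0,0,0],[0,0,0],[0,0,0],[0,0,0],[0,0,0],[0,0,0],[0,0,0]], travel=[[0,15,-10],[0,20,-20],[0,25,-25],[0,25,-20],[0,25,-10],[0,25,0],[0,15,0],[0,0,0]], jaw=[0.4,0.4,0.4,0.4,0.4,0.4,0.4,0.4])

```text
time: 25.28
position: [0.5142, -0.0469, 0.4098]
tcp_rot: [-0.014, 0.707, 0.014, 0.707]
contact_force: [0.0, 0.0, -0.1]
grip_width: 0.0564
```

```bash
python3 g.py 605 -196.5 219 92.2; python3 - <<'E'
from h import *
im,d=snap('side','s14');cv2.imwrite('pics/s14c.png',cv2.resize(im[140:340,300:430],None,fx=3,fy=3,interpolation=cv2.INTER_CUBIC))
im,d=snap('top','t14');cv2.imwrite('pics/t14.png',im)
E
```

```text
t 25.275 pos [514.2 -46.9 409.8] grasp [514.2 -46.9 331.4] rotvec [ 0.13 -0.03 -0.  ] travel cur axes [ 112.3 -153.2   84.7] after turn [ 112.4 -153.    85. ] F [ 0.   0.  -0.1] w 0.0564 q [-0.58  0.07  0.59  1.84 -0.04  1.24  1.63]
```

View pics/s14c.png

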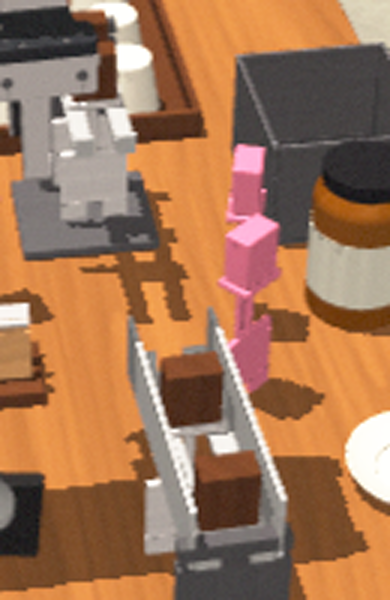

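View pics/t14.png

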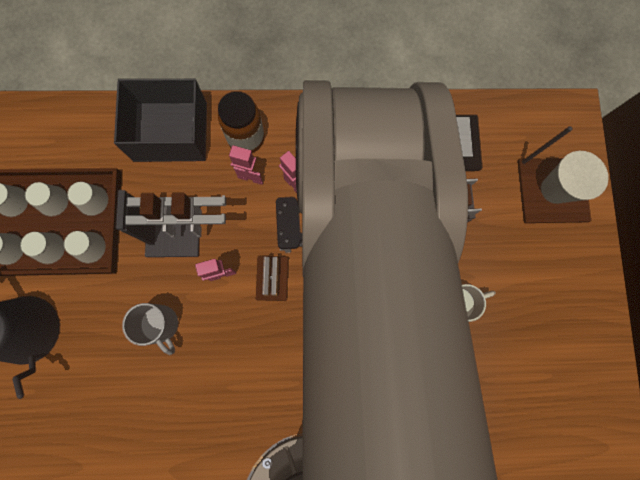

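```bash
python3 - <<'E'
from h import *
for f in ('side0','s14'):
    t=np.load(f'pics/{f}.npz');im,d=t['im'],t['d'];P=pts('side',d);hsv=cv2.cvtColor(im,cv2.COLOR_BGR2HSV)
    br=(hsv[...,1]>110)&(hsv[...,2]<140)&(hsv[...,0]<20)
    for y0,y1 in((-.23,-.16),(-.33,-.27)):
        m=br&(P[...,2]>.226)&(P[...,2]<.24)&(P[...,1]>y0)&(P[...,1]<y1)&(abs(P[...,0]-.606)<.04)
        Q=P[m]
        if len(Q)>20:
            print(f,len(Q),Q.mean(0).round(4),cv2.minAreaRect((Q[:,:2]*1000).astype(np.float32)),np.polyfit(Q[:,0],Q[:,2],1)[0].round(3),np.polyfit(Q[:,1],Q[:,2],1)[0].round(3))
E
```

```text
side0 212 [ 0.6087 -0.2992  0.2316] ((608.3571166992188, -296.998291015625), (39.205909729003906, 27.522998809814453), 3.1703031063079834) 0.005 0.102
s14 142 [ 0.606  -0.1996  0.2315] ((604.2997436523438, -197.50173950195312), (39.39105224609375, 24.805644989013672), 1.5447912216186523) -0.011 0.154
s14 175 [ 0.6088 -0.3007  0.2317] ((608.5536499023438, -297.82305908203125), (40.141239166259766, 26.31466293334961), 1.8931034803390503) 0.003 0.119
```

```bash
python3 -c "
from workcell import ctrl
s=ctrl.read_state();print(s['time'],s['contact_force'],abs(s['joint_vel']).max());print(ctrl.close_job())"
```

```text
25.375 [-0.80588403 -0.25352038  0.49462737] 0.009877152459507646
the job is handed in; nothing more can be done
None
```

The job is handed in at about 25 s of the 61 s allowed; no verdict is reported.

**Rest:** I gripped the first carrier on the plain rail by its x faces and lifted it 25 mm. I took it out through the mouth and set it in the rest, where it stood upright after release. The plate met the floor at the expected height, and the block top measured 190.6 mm against 190 expected.

**Guarded rail:** I took it again by its front and back faces and brought it in 27 mm above the bars. I set it down about 70 mm inside the mouth, released it and moved the arm clear.

**Last checks:**
- **Carrier:** In the side view the block top is at z 231.5 mm, level with carrier_b2's, so the slide plate is on both bars. The block is at about x 604–605 mm, within about 1 mm of the rail's centre line.
- **Others:** carrier_b2 measured within about 1 mm of where it started. In the pictures the other carriers, cup and jug look unmoved.
- **Not seen:** The arm blocked the top view at the end, so the final position rests on the side camera and the gripper's reading. The side camera reads y about 2 mm differently from the gripper, well inside the margin.

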